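# Free the left canister's cap, whichever way its thread runs

## Task

The two dosing canisters in the carrying caddy have opposite threads so that their products cannot be mixed up, but the caps look alike and nobody remembers which of them is the reverse one. Feel which way the cap of the left-hand canister (left as seen from the robot) loosens, unscrew it and lift it straight off, and finish while still holding it right way up in the gripper, about 10 cm above its open mouth, so that I can check the level. Leave the right-hand canister closed and do not push the tape roll, soap bottle or pen about.

Things in the scene. Friction and masses are not known exactly. Their poses are not given: they have to be found in the camera images.
- caddy: Grey plastic carrying caddy holding two identical white round canisters (116 mm across); heavy, does not move. Tray 160 x 296 x 34 mm; origin at the centre of its underside on the table, x away from the robot, y to its left, z up. Canister axes at y = +75 mm (left) and -75 mm (right); between them along x a carrying grip 18 mm thick, top at z = 146 mm.
- left_cap: Black ribbed cap on the left canister, 57 mm across, 24 mm high, about 45 g, loose; origin on its axis at its skirt's lower edge, 149 mm above the table when closed. Coarse thread: tightening, a hard stop within 0.25 rad; loosening (direction unknown) it turns easily and lifts straight off at any turn from 1.3 to 2.05 rad from its start; held down before, next stop at about 2.2 rad.
- right_cap: The same cap on the right canister, its thread the other way; it stays closed.
- tape_roll: Roll of masking tape lying flat, 96 mm across, 25 mm high; bystander. Origin at the centre of its underside.
- soap_bottle: Clear hand soap pump bottle, 56 x 72 x 182 mm, upright; bystander. Origin at the centre of its underside.
- pen: Marker pen lying, 135 mm long along its y, 17 mm thick; bystander. Origin at the centre of its underside.
- left_mouth (a point): Centre of the left canister's mouth, at its neck's rim, 168 mm above the table (under the closed cap). Neck 38 mm outside diameter, 22 mm high, on a stub 51 mm across whose top is at 146 mm; outside the stub the shoulder slopes down, 131 mm high at 44 mm from the axis.
Not all that is in view belongs to the job. Leave any pink or purple look-alike of the left_cap alone. Leave any pink look-alike of the right_cap alone.

How it is judged:
By the outcome, as a careful person would: the job done as asked, in the order asked, and still so for the second after the job is handed in, while the arm keeps its last pose, push and grip.
It also fails if it takes over 35 s, if anything falls off the work surface, if the arm or the gripper's body presses on something with over 40 N, if the wrist force passes 120 N, or if a joint passes its speed limit or range.

## Robot

A 6-joint arm with a two-finger parallel gripper is mounted at the origin on a cart in front of the work surface, level with it; the furniture and walls round the work are solid. World frame = base frame: x ahead of the robot, y to its left, z up, the work surface at z = 0. Lengths are in m, angles in rad, forces in N, time in s.
With the tool pointing down it reaches from about 0.425 to 0.925 m from the base axis. Payload 12.5 kg.
Tool frame: the origin (TCP) lies between the finger pads; the fingertips stand 14 mm ahead of it and the grasp point (between the pads) lies 5 mm behind it; z points along the fingers, y is the line along which they close (so a half turn about z gives the same grasp; the last joint's range is limited). The gripper opens to 85 mm and grips with 20 to 120 N. Pads are 22 mm wide; open, the fingers measure 114 mm over their backs; the gripper's body (76 mm by 85 mm) begins 54 mm behind the grasp point. The pads swing forward as they close: fully open they stand 13 mm farther back than shut.
Start: joints at [-1.278, 0.491, 1.559, -0, 1.092, -0.106], TCP at [0.243, -0.576, 0.245] pointing down, gripper open.
Joint ranges: [-3.1, 3.1], [-0.84, 2.19], [0.05, 2.79], [-1.13, 4.28], [0.06, 2.93], [-2.69, 2.69]. Speed limits (rad/s): [2.22, 2.22, 2.79, 3.14, 3.14, 3.14].

## Interface

Orientations are given as [roll, pitch, yaw] about the fixed x, y, z axes, in that order (R = Rz(yaw) Ry(pitch) Rx(roll)).
In Python, from rig import get_obs, grab_frame, get_calibration, hand_in, search_frame, masks_of, landmark_of gives the robot as it stands. The module is installed in compiled form; this text tells all that it offers.
- The arm moves only by the tool jog_arm, called after ">>>" as a command line: name --argument value ..., lists and objects as JSON in quotes. Schema: {"type":"object","properties":{"steps":{"type":"array","items":{"type":"object","properties":{"d":{"type":"array","items":{"type":"number"},"minItems":3,"maxItems":3},"rot":{"type":"array","items":{"type":"number"},"minItems":3,"maxItems":3},"jaw":{"type":"number"}},"additionalProperties":false,"required":["jaw"]},"minItems":1,"maxItems":8},"only":{"type":"string"},"quiet":{"type":"boolean"},"lines":{"type":"string"}},"required":["steps"],"additionalProperties":false}. steps is a list of rows, 1 to 8 of them, each an object with the fields d (a list: dx, dy, dz in shares of the most that a row can go, 1 being 50 mm), rot (a list: a rotation vector rx, ry, rz in units of 0.2 rad), jaw (the finger opening in m); a field left out counts as zero (the opening has to be given); each row shifts and turns the commanded pose from where the row before left it, along the tool's axes as they then stand; what a row does not reach is not made up. A row lasts 1/10 s, in which the tool goes at most 0.05 m and 0.15 rad, less where a joint would pass 70% of its speed; a pose out of reach is approached as far as the arm can. The fingers move at their own pace and stop on an object; the grip force is fixed at half the most. Time passes only in rows, so rows that do not move let the fingers close. The tool returns the time, the measured TCP pose, the force, the opening and the grip force at its end. only (a regular expression) keeps the lines of the reply that match it, lines (a string "A,B") keeps lines A to B, and quiet returns only ok. Input that does not fit is refused with a message, and nothing moves.
- get_obs(): the state, without advancing time (a new reading comes with each control period).
- grab_frame(name): name is "side" or "top" or "wrist"; returns the picture (420x560x3 uint8, red, green, blue); there is no depth.
- get_calibration(name): a dict with "fx", "fy", "cx", "cy" (pixels), "k1" (the pictures are not rectified: a ray, as slopes to the right and down, at radius r is drawn at 1 + k1 r^2 times it, then the intrinsics apply), "extrinsics" (4x4, takes a point from camera to world coordinates). Camera axes: x right, y down, z forward; pixel columns grow to the right and rows downward; lengths in m; the calibration is good to about 2 mm. A picture is of the moment at which its call begins: read the wrist's pose just before it. get_calibration takes no time and is no camera call; for the wrist camera it gives the pose at the moment of the call.
- hand_in(): hands the job in; it is judged then, once.
Trained networks look in the newest picture that a camera, given by its name, has taken for a name from the list of things; names that differ only in an ending like _2 or _b are one class to them, and where a whole thing is asked for, a point or a joint stands for the part that bears it (a point fixed in the world has none). Each returns a list of dicts, best first, with "conf" (0 to 1); they miss things now and then, are a little off and sometimes report something else, mostly with a low value. They report only what shows in the picture. A call takes as long as a camera call. They do not tell look-alikes from the thing itself.
- search_frame(label, camera): "at" ([x, y, z] in m, in world coordinates, good to about 4 mm: the middle of the surface that is visible of it).
- masks_of(label, camera): "mask" (420x560 bool, what is visible of it).
- landmark_of(label, camera): "at" ([x, y, z] in m, in world coordinates, good to about 4 mm: a listed point, or the origin of a listed thing).
The state is a dict: "time_s": time; "joints": joint angles; "joint_velocities": joint speeds; "joint_efforts": joint torques, N m; "tcp_pos": TCP position; "eef_rot": TCP orientation; "ft_force": force on the tool from outside, world axes, zero at the start; "wrist_torque": the same for the moment, N m; "width": finger opening in m; "grip_force": force on a finger pad.
Only numpy, scipy, OpenCV 4.12 (cv2) and the standard library are available. Lean on these libraries where they do the work, as an engineer would, in place of code of your own. Each camera call takes 0.05 s, during which the arm holds its last target. There are 200 camera calls.

## Working session

There is one attempt and no reset: what is moved stays moved. The work goes in short steps, Python scripts to look and compute and a tool call to move; the robot and the scene stay as the last step left them, time stands still between calls to the robot, and variables do not carry over. Pictures are saved under pics/ and viewed, at most 10 in all, crops included, and the job is handed in when it is done.

```bash
mkdir -p pics; ls
```

Run:
```python
from rig import *
import cv2,numpy as np
print(get_obs())
for c in ["top","side"]:
    f=grab_frame(c); cv2.imwrite(f"pics/{c}0.png",f[:,:,::-1])
    for l in ["left_cap","right_cap","caddy","left_mouth","tape_roll","soap_bottle","pen"]:
        for d in landmark_of(l,c)[:4]:
            print(c,l,np.round(d["at"],3),round(d["conf"],2))
    k=get_calibration(c); print(k)
```

```text
pics
{'time_s': 0.0, 'joints': array([-1.27761625e+00,  4.91568969e-01,  1.55944558e+00, -2.28008133e-06,
        1.09169818e+00, -1.05622041e-01]), 'joint_velocities': array([-0.00146914,  0.00139228,  0.00082266,  0.00075915, -0.00025151,
        0.00077235]), 'joint_efforts': array([ 2.56916617e-03, -6.18431282e+01, -2.61588728e+01, -9.44843214e-05,
        4.03001861e-03,  1.35957319e-05]), 'tcp_pos': array([ 0.24264425, -0.57575135,  0.24472322]), 'eef_rot': array([-3.14047862e+00, -1.16072935e-04,  3.98803109e-01]), 'ft_force': array([-0.77341373,  0.66719765,  0.15908032]), 'wrist_torque': array([ 0.00972062, -0.03844896,  0.04852451]), 'grip_force': 0.0, 'width': 0.08528222977518146}
top left_cap [ 0.34  -0.169  0.005] 0.96
top left_cap [0.526 0.011 0.151] 0.59
top right_cap [ 0.57  -0.14   0.153] 0.77
top right_cap [ 0.59  -0.317  0.006] 0.56
top caddy [ 0.548 -0.062 -0.001] 0.88
top left_mouth [0.529 0.009 0.169] 0.75
top tape_roll [0.434 0.154 0.001] 0.73
top soap_bottle [ 0.56   0.174 -0.005] 0.89
top pen [ 0.422 -0.069  0.003] 0.86
{'fx': 487.40882983833853, 'fy': 487.40
[... 552 characters left out ...]
8  0.296 -0.002] 0.57
side right_cap [ 0.568 -0.133  0.151] 0.61
side caddy [ 0.546 -0.06  -0.002] 0.92
side left_mouth [0.527 0.007 0.17 ] 0.84
side left_mouth [ 0.548 -0.062 -0.002] 0.66
side tape_roll [0.434 0.155 0.001] 0.76
side soap_bottle [ 0.561  0.175 -0.002] 0.86
side pen [ 0.421 -0.067  0.004] 0.64
{'fx': 396.0708600433364, 'fy': 396.0708600433364, 'cx': 276.60658203857304, 'cy': 210.90372004478937, 'k1': 0.03846329537066113, 'extrinsics': array([[ 0.99975667, -0.02092107,  0.00699344,  0.50291607],
       [-0.0181128 , -0.59760558,  0.80158561, -0.88519283],
       [-0.01259071, -0.80151723, -0.59783911,  0.77312471],
       [ 0.        ,  0.        ,  0.        ,  1.        ]])}
```

View pics/top0.png

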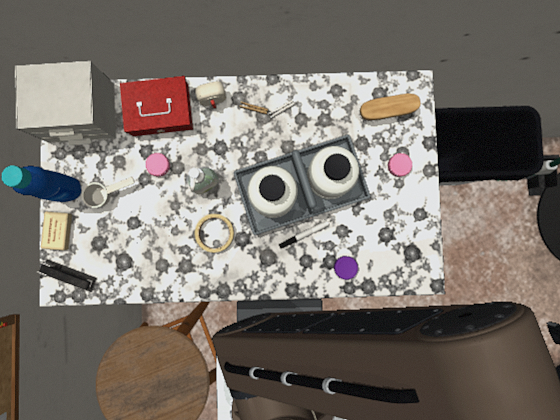

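View pics/side0.png

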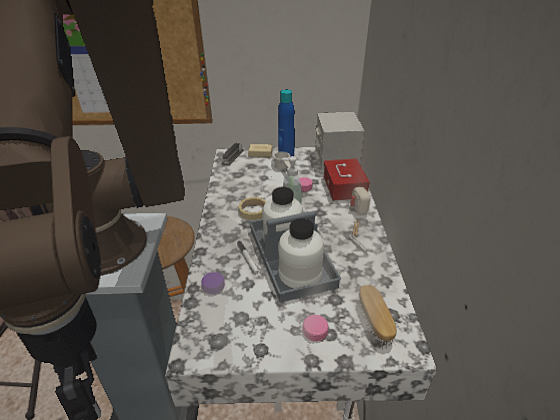

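Top view: the left canister's black cap is at (272,188) and the right canister's at (337,167). The side view shows the same caddy arrangement, with the left cap at (283,196) and the right at (302,229).

Candidates for left_cap in the top view are black (272,188), black right_cap (337,167), pink (157,164), pink (400,164) and purple (346,267). I choose (272,188): it is black, sits on the +y canister, and is next to the tape and soap. I'll check it in a crop.

Run:
```python
import cv2
f=cv2.imread("pics/top0.png")[130:240,180:370]
cv2.imwrite("pics/crop.png",cv2.resize(f,None,fx=4,fy=4,interpolation=2))
```

```text
(no output)
```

View pics/crop.png

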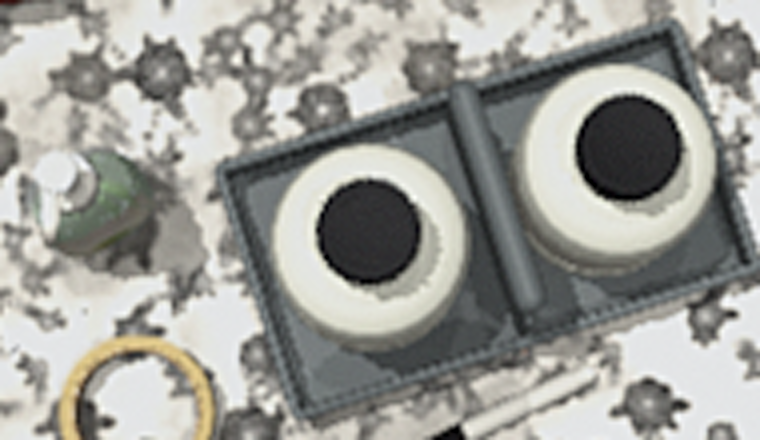

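Units first: shifts go in shares of 50 mm and turns go in units of 0.2 rad. So 0.035 m is 0.7, -0.031 m is -0.62.

>>> jog_arm --steps '[{"d": [0.7, -0.62, -0.04], "jaw": 0.085}, {"d": [0.7, -0.62, -0.04], "jaw": 0.085}, {"d": [0.7, -0.62, -0.04], "jaw": 0.085}, {"d": [0.7, -0.62, -0.04], "jaw": 0.085}, {"d": [0.7, -0.62, -0.04], "jaw": 0.085}, {"d": [0.7, -0.62, -0.04], "jaw": 0.085}, {"d": [0.7, -0.62, -0.04], "jaw": 0.085}]'

```text
time_s: 1.5
tcp_pos: [0.3847, -0.2791, 0.2596]
eef_rot: [3.141, -0.0, 0.398]
ft_force: [1.1, -1.0, -0.3]
width: 0.0851
grip_force: 0.0
```

The crop shows the chosen black cap at (369,231), on the left canister beside the soap bottle. The carrying grip separates it from the right canister, so the choice stands.

To row units: 0.035 m is 0.7, -0.031 m is -0.62.

>>> jog_arm --steps '[{"d": [0.7, -0.62, -0.02], "jaw": 0.085}, {"d": [0.7, -0.62, -0.02], "jaw": 0.085}, {"d": [0.7, -0.62, -0.02], "jaw": 0.085}, {"d": [0.7, -0.62, 0], "jaw": 0.085}, {"d": [0.7, -0.62, 0], "jaw": 0.085}, {"d": [0.7, -0.6, 0], "jaw": 0.085}]'

```text
time_s: 2.1
tcp_pos: [0.5065, -0.0268, 0.2626]
eef_rot: [3.141, -0.001, 0.399]
ft_force: [0.2, -0.7, -0.5]
width: 0.085
grip_force: 0.0
```

>>> jog_arm --steps '[{"rot": [0, 0, -0.75], "jaw": 0.085}, {"rot": [0, 0, -0.75], "jaw": 0.085}, {"rot": [0, 0, -0.75], "jaw": 0.085}, {"rot": [0, 0, -0.75], "jaw": 0.085}, {"rot": [0, 0, -0.75], "jaw": 0.085}, {"rot": [0, 0, -0.75], "jaw": 0.085}, {"rot": [0, 0, -0.75], "jaw": 0.085}, {"rot": [0, 0, -0.75], "jaw": 0.085}]'

```text
time_s: 2.9
tcp_pos: [0.5059, -0.0288, 0.2624]
eef_rot: [3.141, 0.0, 1.605]
ft_force: [0.2, -0.8, 0.5]
width: 0.0852
grip_force: 0.0
```

Run:
```python
from rig import *
import cv2,numpy as np
f=grab_frame("wrist"); cv2.imwrite("pics/w1.png",f[:,:,::-1])
o=get_obs(); print(o["tcp_pos"],o["eef_rot"],o["joints"])
for c in ["wrist","top","side"]:
    if c!="wrist": grab_frame(c)
    for l in ["left_cap","left_mouth"]:
        for d in landmark_of(l,c)[:3]: print(c,l,np.round(d["at"],4),round(d["conf"],2))
```

```text
[ 0.50592637 -0.0287962   0.26237806] [3.14138458e+00 1.41312844e-04 1.61439086e+00] [-1.87228227e-01  3.03987830e-01  1.82123607e+00 -1.05828106e-04
  1.01613387e+00 -2.30767055e-01]
wrist left_cap [ 0.3416 -0.1679  0.004 ] 0.93
wrist left_cap [0.5249 0.0061 0.1497] 0.81
top left_cap [6.127e-01 2.960e-01 6.000e-04] 0.87
top left_cap [ 0.3428 -0.1655  0.0021] 0.86
top left_cap [ 0.558   0.1766 -0.005 ] 0.32
top left_mouth [0.5257 0.008  0.1678] 0.72
side left_cap [ 0.3357 -0.1657 -0.0029] 0.81
side left_cap [0.5263 0.0118 0.1438] 0.78
side left_cap [6.162e-01 2.934e-01 5.000e-04] 0.49
side left_mouth [0.5274 0.0092 0.171 ] 0.68
```

View pics/w1.png

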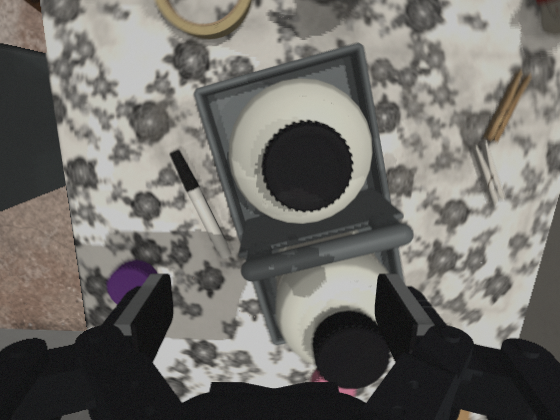

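Wrist view: the left cap is at (307,166), the right cap at (350,348) and the purple look-alike at (132,283). I'll get the exact cap centre from the dark disc.

Create h.py:
```python
import numpy as np,cv2
from rig import get_calibration
def ray(px,c,z):
    k=get_calibration(c);K=np.array([[k["fx"],0,k["cx"]],[0,k["fy"],k["cy"]],[0,0,1]])
    u=cv2.undistortPoints(np.array([[px]],float),K,np.array([k["k1"],0,0,0,0]))[0,0]
    T=k["extrinsics"];d=T[:3,:3]@[u[0],u[1],1];o=T[:3,3]
    return o+d*(z-o[2])/d[2]
```

Run:
```python
from h import *
def blob(f,p,r=60):
    m=(f.max(2)<70).astype(np.uint8)
    n,l,s,c=cv2.connectedComponentsWithStats(m); i=l[p[1],p[0]]
    pts=cv2.findContours((l==i).astype(np.uint8),0,1)[0][0]
    return cv2.minEnclosingCircle(pts),s[i]
f=cv2.imread("pics/w1.png");r=blob(f,(307,166));print(r,ray(r[0][0],"wrist",.173))
f=cv2.imread("pics/top0.png");r=blob(f,(272,188));print(r,ray(r[0][0],"top",.170))
```

```text
(((306.5972595214844, 165.90927124023438), 45.97220230102539), array([ 262,  120,   91,   92, 6366], dtype=int32)) [0.52616889 0.00947595 0.173     ]
(((271.6176452636719, 187.7058868408203), 12.972819328308105), array([259, 175,  26,  26, 518], dtype=int32)) [0.52408992 0.00969476 0.17      ]
```

To row units: 0.02 m is 0.4, 0.03 m is 0.6.

>>> jog_arm --steps '[{"d": [0.38, 0.22, 0], "jaw": 0.085}, {"d": [0.37, 0.22, 0], "jaw": 0.085}, {"d": [0, 0, 0.6], "jaw": 0.085}, {"d": [0, 0, 0.6], "jaw": 0.085}, {"d": [0, 0, 0.4], "jaw": 0.085}, {"jaw": 0.085}]'

```text
time_s: 3.95
tcp_pos: [0.5259, 0.0094, 0.1801]
eef_rot: [-3.137, -0.0, 1.598]
ft_force: [0.3, 0.8, -0.5]
width: 0.0849
grip_force: 0.0
```

Run:
```python
from rig import *
o=get_obs(); print(o["tcp_pos"],o["eef_rot"],o["joints"])
```

```text
[0.52592407 0.00937942 0.18013552] [-3.13732743e+00 -4.82935841e-04  1.59790786e+00] [-1.07737283e-01  4.34447487e-01  1.87160381e+00 -1.27421604e-04
  8.39832781e-01 -1.34764575e-01]
```

To row units: 0.01 m is 0.2, 0.009 m is 0.18.

>>> jog_arm --steps '[{"d": [0, 0, 0.2], "jaw": 0.085}, {"d": [0, 0, 0.18], "jaw": 0.085}, {"jaw": 0.05}, {"jaw": 0.05}, {"jaw": 0.05}, {"jaw": 0.05}, {"jaw": 0.05}]'

```text
time_s: 4.65
tcp_pos: [0.5271, 0.0092, 0.1641]
eef_rot: [3.14, 0.0, 1.599]
ft_force: [-2.1, -0.2, 6.1]
width: 0.0561
grip_force: 63.5
```

Run:
```python
from rig import *
import cv2
o=get_obs(); print(o["tcp_pos"],o["eef_rot"],o["wrist_torque"],o["joints"])
f=grab_frame("side"); cv2.imwrite("pics/s2.png",cv2.resize(f[130:300,200:400,::-1],None,fx=3.5,fy=3.5))
```

```text
[0.52705585 0.00922336 0.16411556] [3.14043918e+00 2.93868636e-04 1.59880868e+00] [-0.05754467  0.40725668 -0.00570479] [-1.07782737e-01  4.56795889e-01  1.88765548e+00 -1.88944511e-04
  7.95958649e-01 -1.35663153e-01]
```

View pics/s2.png

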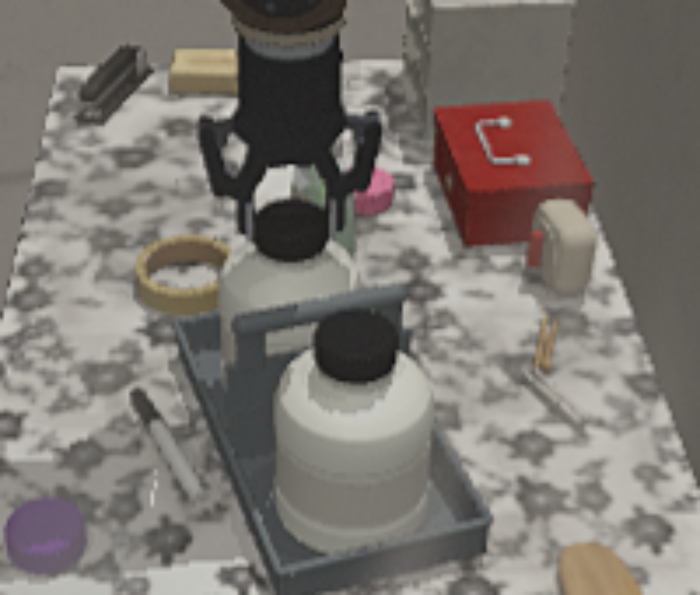

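Side view: the fingers hold the left cap at crop (292,230), and nothing else is touched. Now I'll ease the vertical load and feel one direction gently.

Create t.py:
```python
from rig import get_obs
o=get_obs(); print("yaw",o["eef_rot"],"tq",o["wrist_torque"].round(2),"F",o["ft_force"].round(1),"j6",o["joints"][5].round(3),"z",o["tcp_pos"].round(4))
```

```text
(no output)
```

>>> jog_arm --steps '[{"d": [0, 0, -0.06], "jaw": 0.05}, {"jaw": 0.05}]'

```text
time_s: 4.9
tcp_pos: [0.5268, 0.0092, 0.1653]
eef_rot: [-3.141, -0.0, 1.599]
ft_force: [4.5, -0.8, -17.7]
width: 0.0553
grip_force: 74.9
```

```bash
python3 t.py
```

```text
yaw [-3.14083302e+00 -4.97991347e-05  1.59865923e+00] tq [-0.06 -0.82  0.01] F [  4.5  -0.8 -17.7] j6 -0.136 z [0.5268 0.0092 0.1653]
```

>>> jog_arm --steps '[{"rot": [0, 0, -0.3], "jaw": 0.05}, {"rot": [0, 0, -0.3], "jaw": 0.05}, {"jaw": 0.05}]'

```text
time_s: 5.2
tcp_pos: [0.5264, 0.0092, 0.1656]
eef_rot: [-3.14, -0.0, 1.72]
ft_force: [1.0, -1.0, -12.2]
width: 0.0557
grip_force: 75.6
```

```bash
python3 t.py
```

```text
yaw [-3.13978919e+00 -2.63835966e-04  1.71971471e+00] tq [-0.12 -0.06  0.11] F [  1.   -1.  -12.2] j6 -0.257 z [0.5264 0.0092 0.1656]
```

To row units: 0.0015 m is 0.03, -0.06 rad is -0.3.

>>> jog_arm --steps '[{"d": [0, 0, 0.03], "rot": [0, 0, -0.3], "jaw": 0.05}, {"rot": [0, 0, -0.3], "jaw": 0.05}, {"jaw": 0.05}]'

```text
time_s: 5.5
tcp_pos: [0.5267, 0.0093, 0.165]
eef_rot: [-3.141, 0.0, 1.838]
ft_force: [-1.2, -1.0, -2.2]
width: 0.0556
grip_force: 76.7
```

```bash
python3 t.py
```

```text
yaw [-3.14131945e+00  1.51525535e-05  1.83808218e+00] tq [-0.19  0.34 -0.03] F [-1.2 -1.  -2.2] j6 -0.375 z [0.5267 0.0093 0.165 ]
```

>>> jog_arm --steps '[{"rot": [0, 0, -0.3], "jaw": 0.05}, {"jaw": 0.05}]'

```text
time_s: 5.7
tcp_pos: [0.5267, 0.0093, 0.1651]
eef_rot: [-3.142, 0.0, 1.897]
ft_force: [-2.0, -0.1, -0.6]
width: 0.0555
grip_force: 76.8
```

```bash
python3 t.py
```

```text
yaw [-3.14151856e+00  1.39585162e-04  1.89721726e+00] tq [-0.18  0.45 -0.04] F [-2.  -0.1 -0.6] j6 -0.434 z [0.5267 0.0093 0.1651]
```

>>> jog_arm --steps '[{"rot": [0, 0, -0.4], "jaw": 0.05}, {"rot": [0, 0, -0.4], "jaw": 0.05}, {"jaw": 0.05}]'

```text
time_s: 6.0
tcp_pos: [0.527, 0.0092, 0.165]
eef_rot: [3.141, 0.001, 2.057]
ft_force: [-1.8, -1.6, -1.3]
width: 0.0555
grip_force: 76.8
```

```bash
python3 t.py
```

```text
yaw [3.14111446e+00 5.62228080e-04 2.05701123e+00] tq [-0.25  0.24  0.01] F [-1.8 -1.6 -1.3] j6 -0.594 z [0.527  0.0092 0.165 ]
```

After 0.46 rad there is no stop and hardly any torque, so this cap loosens counter-clockwise seen from above. I'll continue to about 1.65 rad.

To row units: -0.12 rad is -0.6.

>>> jog_arm --steps '[{"rot": [0, 0, -0.6], "jaw": 0.05}, {"rot": [0, 0, -0.6], "jaw": 0.05}, {"rot": [0, 0, -0.6], "jaw": 0.05}, {"rot": [0, 0, -0.6], "jaw": 0.05}, {"rot": [0, 0, -0.6], "jaw": 0.05}, {"jaw": 0.05}]'

```text
time_s: 6.6
tcp_pos: [0.5266, 0.0091, 0.1648]
eef_rot: [-3.141, -0.0, 2.657]
ft_force: [-2.7, -3.8, -1.7]
width: 0.0558
grip_force: 76.8
```

```bash
python3 t.py
```

```text
yaw [-3.14098175e+00 -3.11742307e-04  2.65675580e+00] tq [-0.63  0.59  0.05] F [-2.7 -3.8 -1.7] j6 -1.193 z [0.5266 0.0091 0.1648]
```

>>> jog_arm --steps '[{"rot": [0, 0, -0.6], "jaw": 0.05}, {"rot": [0, 0, -0.6], "jaw": 0.05}, {"rot": [0, 0, -0.6], "jaw": 0.05}, {"rot": [0, 0, -0.6], "jaw": 0.05}, {"rot": [0, 0, -0.55], "jaw": 0.05}, {"jaw": 0.05}]'

```text
time_s: 7.2
tcp_pos: [0.5262, 0.009, 0.1646]
eef_rot: [-3.141, -0.002, -3.038]
ft_force: [-6.0, -4.9, 0.0]
width: 0.0554
grip_force: 76.8
```

```bash
python3 t.py
```

```text
yaw [-3.14123112e+00 -1.66204656e-03 -3.03758100e+00] tq [-0.77  0.79  0.01] F [-6.  -4.9  0. ] j6 -1.782 z [0.5262 0.009  0.1646]
```

To row units: -0.004 m is -0.08, -0.003 m is -0.06.

>>> jog_arm --steps '[{"d": [0, 0, -0.06], "jaw": 0.05}, {"d": [0, 0, -0.06], "jaw": 0.05}, {"d": [0, 0, -0.08], "jaw": 0.05}, {"jaw": 0.05}]'

```text
time_s: 7.6
tcp_pos: [0.5265, 0.0089, 0.175]
eef_rot: [-3.141, -0.001, -3.042]
ft_force: [-5.0, -3.5, 1.2]
width: 0.0557
grip_force: 76.9
```

```bash
python3 t.py
```

```text
yaw [-3.14110133e+00 -9.58431825e-04 -3.04151382e+00] tq [-0.65  0.74 -0.  ] F [-5.  -3.5  1.2] j6 -1.778 z [0.5265 0.0089 0.175 ]
```

It lifts freely. I'll raise it 0.109 m more, so the skirt is 10 cm above the mouth.

To row units: -0.01 m is -0.2, -0.02 m is -0.4.

>>> jog_arm --steps '[{"d": [0, 0, -0.2], "jaw": 0.05}, {"d": [0, 0, -0.2], "jaw": 0.05}, {"d": [0, 0, -0.4], "jaw": 0.05}, {"d": [0, 0, -0.4], "jaw": 0.05}, {"d": [0, 0, -0.4], "jaw": 0.05}, {"d": [0, 0, -0.4], "jaw": 0.05}, {"d": [0, 0, -0.18], "jaw": 0.05}, {"jaw": 0.05}]'

```text
time_s: 8.4
tcp_pos: [0.5273, 0.0093, 0.2853]
eef_rot: [-3.141, 0.003, -3.036]
ft_force: [0.2, -0.2, -0.9]
width: 0.0554
grip_force: 76.9
```

```bash
python3 t.py
```

Run:
```python
from rig import *
import cv2,numpy as np
f=grab_frame("side"); cv2.imwrite("pics/s3.png",cv2.resize(f[80:300,180:400,::-1],None,fx=2.7,fy=2.7))
for l in ["left_cap","left_mouth","right_cap","soap_bottle","tape_roll","pen"]:
    for d in landmark_of(l,"side")[:3]: print(l,np.round(d["at"],4),round(d["conf"],2))
```

```text
yaw [-3.14093655  0.00319108 -3.03567042] tq [-0.01 -0.01 -0.02] F [ 0.2 -0.2 -0.9] j6 -1.784 z [0.5273 0.0093 0.2853]
left_cap [ 0.34   -0.1674  0.0008] 0.84
left_cap [0.5259 0.0083 0.2687] 0.71
left_cap [ 0.6158  0.2949 -0.0014] 0.46
left_mouth [0.526  0.0098 0.1723] 0.98
right_cap [ 5.905e-01 -3.130e-01  1.000e-04] 0.7
right_cap [ 0.5656 -0.1357  0.1525] 0.59
soap_bottle [0.5613 0.1771 0.0012] 0.91
tape_roll [0.436  0.1553 0.0024] 0.81
pen [ 0.4215 -0.0649  0.0014] 0.46
```

View pics/s3.png

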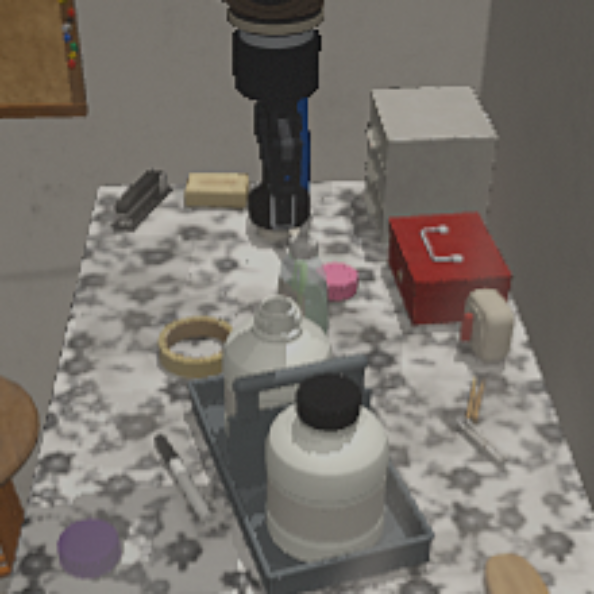

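The cap is held upright at crop (280,207), above the open neck at (278,318). The right cap is still closed at (328,400), and the bystanders are where they were. The cap's origin reads 0.269 m, which is 10 cm above the mouth.

>>> jog_arm --steps '[{"jaw": 0.05}, {"jaw": 0.05}, {"jaw": 0.05}]'

```text
time_s: 9.05
tcp_pos: [0.5269, 0.0093, 0.2837]
eef_rot: [-3.142, -0.0, -3.034]
ft_force: [-0.5, -0.2, -0.9]
width: 0.0553
grip_force: 76.8
```

```bash
python3 -c "
from rig import *
print(hand_in())"
```

```text
the job is handed in; nothing more can be done
None
```

The left cap loosens counter-clockwise (seen from above); I unscrewed it, lifted it straight off, and handed in at about 9 s holding it upright about 10 cm above the open mouth, with the right canister closed and the tape roll, soap bottle and pen not moved.

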